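Clamp a brew unit with a ratchet clamping lever

TASK

Clamp the brew unit for service: work the clamping lever clockwise so that the jaw pushes the unit home against the fixed stop and grips it firmly, but do not over-tighten, because its housing is plastic. One swing of the lever is too short, so lift the lever off its serrations, swing it back, let it drop fully back into them and turn again. Leave the lever fully down in its serrations, let go of it, and leave the other things on the bench alone.

Things in the scene. Friction and masses are not known exactly. Their poses are not given: they have to be found in the camera images.
- fixture: dark steel base plate of the service clamp, 200 x 360 x 20 mm (x, y, z), fixed to the bench; origin at the centre of its underside. z up; +y is the direction in which the jaw closes, towards the stop; the lever points along -x at swing 0
- pivot (a point): point on the lever's vertical turning axis, at the height of the base plate's top face. In the fixture frame at x 0, y -120 mm, z 20 mm. A round serrated hub 58 mm wide stands here, topped by a 10 mm steel stud 80 mm high over the plate
- knob (a point): centre of the lever's grip, an upright black cylinder, diameter 24 mm, 47 mm tall, at the outer end of the lever arm, 90 mm from the turning axis. With the lever fully down this centre is 95 mm above pivot. The 14 mm wide arm leaves its lower end towards the hub. Near it only the stud is higher than 68 mm above the plate. Moved sideways it turns the lever; raised, it lifts it
- swing (a joint): angle of the lever about the vertical axis, rad; 0 points along the fixture's -x, grows clockwise seen from above (the tightening direction). Limited by two steel posts to -0.8 .. 0.8. Starts between -0.3 and 0.3
- lift (a joint): height of the lever above its fully-down place, m: 0 fully in the serrations, at most 0.014. Spring and weight pull it down with 6 N at 0, 10 N at the top. Above 5.5 mm it swings free; resting on tooth tips it reads 3 to 5 mm, and a little turning lets it drop in. It starts down or resting on the tips
- jaw: moving jaw: aluminium block 70 x 18 x 60 mm with a stiffly sprung rubber-faced pad held off it by two set-screws. The pad's face stands 15 to 20 mm along +y from this body's origin (on the underside), set differently each time. The hub's rack drives the jaw along the fixture's +y, 12 mm per rad; 14 to 22 mm are to go, so at least two swings are needed. The drive's friction holds it
- unit: brew unit: black plastic block 64 x 60 mm and 50 mm high with a low steel disc on top (59 mm in all), about 0.6 kg, loose on the base plate between jaw and stop; origin at the centre of its underside
- stop: fixed aluminium stop block, 90 x 25 x 60 mm, on the base plate beyond the unit (+y); origin at the centre of its underside; its face is 12.5 mm from the origin on the -y side. It stands at a different place in each set-up
- cup: bystander: paper cup, 80 mm wide, 95 mm tall
- sprayer: bystander: spray bottle, 68 mm wide, 194 mm tall
- driver: bystander: screwdriver lying on the bench
- burr: bystander: steel grinder ring, 64 mm wide, 12 mm high
- hub (a point): on the lever's axis, at the meeting plane of the serrations (18 mm above pivot): 16 equal round-tipped teeth, one every 0.393 rad, engaged 5 mm deep. Engaged, there is about 0.1 rad of play and the lever turns the hub both ways: clockwise closes the jaw, turning back opens it again
- jaw_top (a point): centre of the jaw block's top face. Moment on the lever's axis (knob force x 90 mm plus any twist of the grip on the knob): up to 0.25 N m (3 N at the knob) while the jaw runs free or slides the unit; with the unit against the stop it climbs by about 0.1 N m per further 0.02 rad. Tight is 0.4 to 0.6 N m (5 to 7 N); over 0.65 N m can damage the unit. Let go, up to 20 N stay on it
Mind the look-alikes: they are no part of the job. Of the things like the unit, leave any that is green or red; of the rest the larger one is meant.

How it is judged (in metres and radians):
On the way, in this order (a step that is already met when the one before it is completed fails the run):
1. the lever is lifted clear of its serrations (value of joint lift above 0.006 m), for 0.15 s.
2. the lever has dropped back into its serrations (value of joint lift below 0.003 m), for 0.15 s.
3. the unit is gripped between jaw and stop (contact force between jaw and unit above 12 N and contact force between stop and unit above 8 N), for 0.2 s.
At the end, for the whole second after the job is handed in: the unit stands flat on the base plate, at rest, gripped between jaw and stop (jaw presses it with more than 10 N and it presses on the stop with more than 6 N), and the lever is down in its serrations (lift below 3 mm) (contact force between jaw and unit above 10 N and contact force between stop and unit above 6 N and value of joint lift below 0.003 m and linear speed of unit below 0.01 m/s and angle between unit's own z axis and vertical below 0.05 rad); the robot touches nothing.
It fails at once if the unit is over-tightened: the jaw presses it with more than 75 N (contact force between jaw and unit above 75 N).
It fails at once if a bystander is moved more than 30 mm (distance of any of cup, sprayer, driver, burr from where it was at the start of the episode above 0.03 m).
It also fails if it takes over 72 s, if anything falls off the work surface, if the arm or the gripper's body presses on something with over 40 N, if the wrist force passes 120 N, or if a joint passes its speed limit or range.

ROBOT

A 6-joint arm with a two-finger parallel gripper is mounted at the origin on the work surface. World frame = base frame: x ahead of the robot, y to its left, z up, the work surface at z = 0. Lengths are in m, angles in degrees, forces in N, time in s.
With the tool pointing down it reaches from about 0.325 to 0.85 m from the base axis. Payload 15.5 kg.
Tool frame: the origin (TCP) lies at the very end of the fingers, on their centre line; the grasp point (between the pads) lies arm.grip_depth behind it (arm.grip_depth is the distance from the TCP to the grasp point, in m); z points along the fingers, y is the direction in which the jaws open and shut (so a half turn about z gives the same grasp; the last joint's range is limited). The gripper opens to 91 mm and grips with 3 to 60 N. Pads are 32 mm wide; open, the fingers measure 118 mm over their backs; the gripper's body (76 mm by 178 mm) begins 60 mm behind the grasp point.
Start: joints at [-79.784, 28.281, 77.091, -0, 74.628, -5.472], TCP at [0.169, -0.602, 0.189] pointing down, gripper open.
Joint ranges: [-166.48, 166.48], [-47.26, 123.95], [12.59, 153.08], [-70.14, 250.14], [6.76, 159.57], [-176.63, 176.63]. Speed limits (degrees/s): [108.29, 108.29, 147.25, 172.46, 172.46, 172.46].

INTERFACE

Orientations are given as a 3x3 rotation matrix whose columns are the frame's x, y, z axes.
In Python, from rig import arm gives the robot as it stands. Calls block until the motion is done:
- arm.move_to(position, orientation): joint-space move of the TCP to a pose.
- arm.move_l(position, orientation=None, feed=0.15): straight line of the TCP; orientation=None keeps the orientation; feed is the mean speed in m/s.
- arm.move_joints(angles): joint-space move.
- arm.grip(opening): finger opening in m; the grip force is fixed at half the most; returns when the fingers have stopped.
- arm.sleep(seconds).
- arm.solve_ik(position, orientation): joint angles nearest the present ones, or None.
- arm.snapshot(name): name is "side" or "top"; returns the picture (400x640x3 uint8, red, green, blue); there is no depth.
- arm.get_calibration(name): a dict with "intrinsics" (3x3 intrinsics, pixels), "cam_to_world" (4x4, takes a point from camera to world coordinates). Camera axes: x right, y down, z forward; pixel columns grow to the right and rows downward; lengths in m; the calibration is good to about 2 mm. A picture is of the moment at which its call begins. get_calibration takes no time and is no camera call.
A pose or a line that the arm cannot do raises arm.Unreachable and nothing moves.
- arm.sign_off(): hands the job in, once; it reports no verdict.
Readings, each from a call of its own:
- arm.current_t(): time.
- arm.current_joint_positions(): joint angles.
- arm.current_dq(): joint speeds.
- arm.current_tau(): joint torques, N m.
- arm.current_ee_pos(): TCP position.
- arm.current_tool_rot(): TCP orientation.
- arm.current_force(): force on the tool from outside, world axes, zero at the start.
- arm.current_torque(): the same for the moment, N m.
- arm.current_width(): finger opening in m.
Only numpy, scipy, OpenCV 4.12 (cv2) and the standard library are available. Lean on these libraries where they do the work, as an engineer would, in place of code of your own. Each camera call takes 0.05 s, during which the arm holds its last target.

## Working session

There is one attempt and no reset: what is moved stays moved. The work goes in short steps, each a Python script; the robot and the scene stay as the last script left them, time stands still between calls to the robot, and variables do not carry over. Pictures are saved under pics/ and viewed, and the job is handed in when it is done.

```bash
ls; mkdir -p pics
python3 - <<'E'
from rig import arm
import cv2,numpy as np
print(arm.current_t(),arm.grip_depth,arm.current_width())
for n in("side","top"):
    im=arm.snapshot(n); cv2.imwrite(f"pics/{n}0.png",im[:,:,::-1]); c=arm.get_calibration(n); print(n,np.round(c["intrinsics"],2).tolist(),np.round(c["cam_to_world"],4).tolist())
E
```

```text
pics
0.0 0.0188 0.09097929877521477
side [[506.64, 0.0, 316.17], [0.0, 506.64, 206.99], [0.0, 0.0, 1.0]] [[-0.6914, -0.4577, 0.559, -0.0781], [-0.7222, 0.4203, -0.5493, 0.7719], [0.0165, -0.7835, -0.6212, 0.7819], [0.0, 0.0, 0.0, 1.0]]
top [[449.34, 0.0, 318.6], [0.0, 449.34, 194.64], [0.0, 0.0, 1.0]] [[-0.0706, -0.9753, 0.2092, 0.403], [-0.9975, 0.0674, -0.0221, 0.1444], [0.0074, -0.2103, -0.9776, 0.8658], [0.0, 0.0, 0.0, 1.0]]
```

View pics/side0.png

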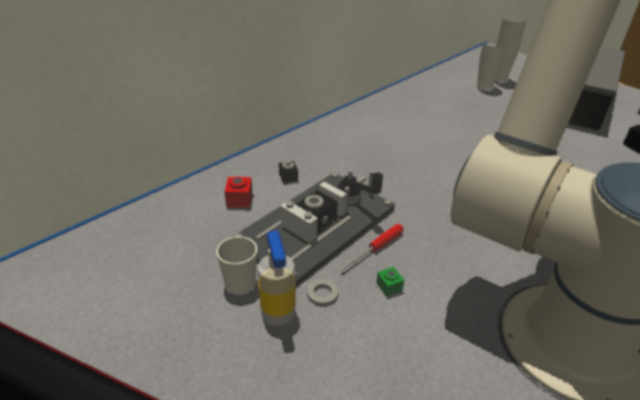

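View pics/top0.png

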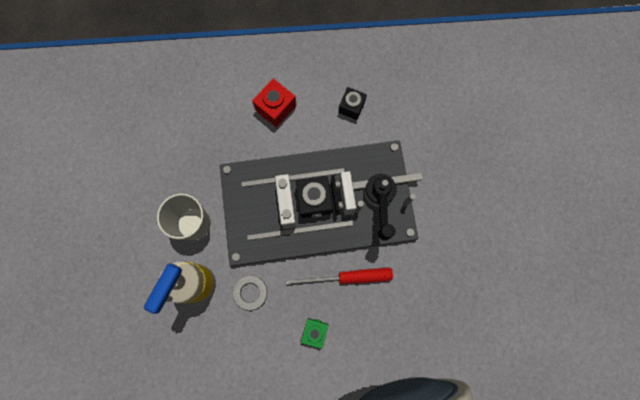

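The top view shows the plate at about (220..417, 142..265). The stop is at about (285,200), the unit at (314,197), the jaw at (347,193), the stud at (384,185) and the knob at (388,231). I'll zoom in on both views.

Run:
```python
import cv2
a=cv2.imread("pics/top0.png")[130:280,210:430]; cv2.imwrite("pics/topz.png",cv2.convertScaleAbs(cv2.resize(a,None,fx=3.6,fy=3.6,interpolation=cv2.INTER_CUBIC),alpha=1.6,beta=15))
a=cv2.imread("pics/side0.png")[155:295,225:410]; cv2.imwrite("pics/sidez.png",cv2.convertScaleAbs(cv2.resize(a,None,fx=4,fy=4,interpolation=cv2.INTER_CUBIC),alpha=1.6,beta=15))
```

```text
(no output)
```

View pics/topz.png

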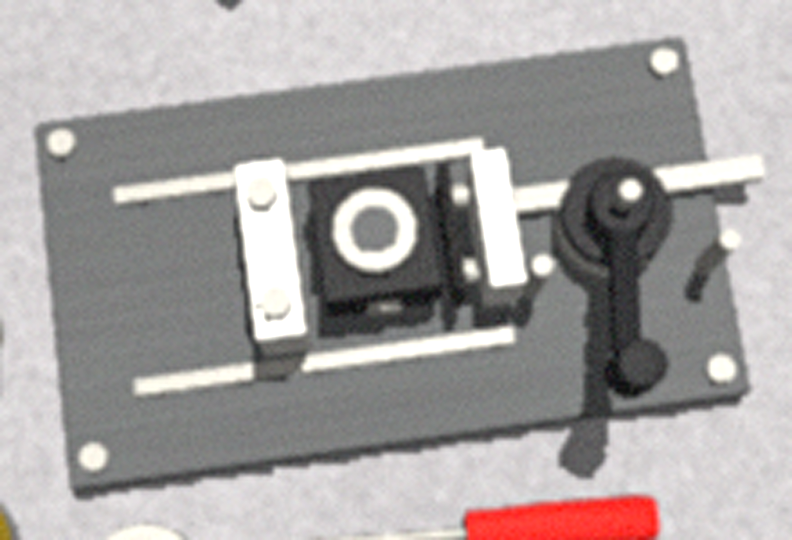

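View pics/sidez.png

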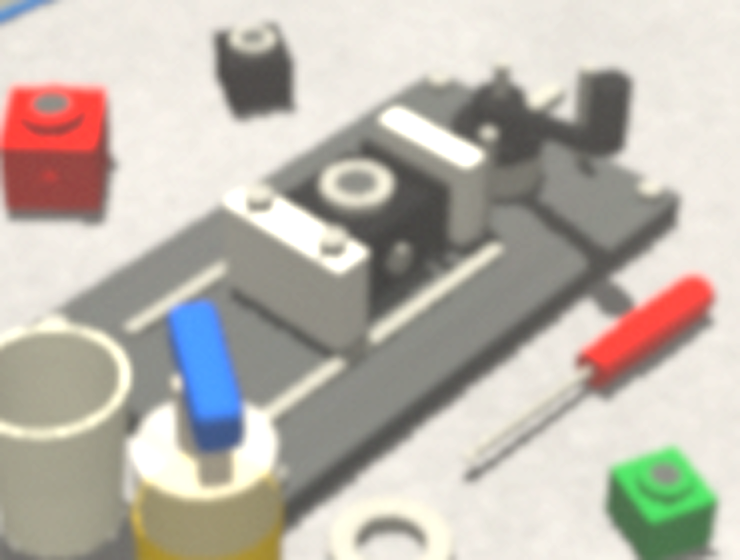

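```bash
cat > h.py <<'E'
import numpy as np,cv2
from rig import arm
C={n:arm.get_calibration(n) for n in("side","top")}
def ray(n,p):
    c=C[n];d=np.linalg.inv(c["intrinsics"])@[p[0],p[1],1.];M=np.array(c["cam_to_world"]);return M[:3,3],M[:3,:3]@d
def onz(n,p,z):
    o,d=ray(n,p);return o+d*(z-o[2])/d[2]
def proj(n,P):
    c=C[n];M=np.linalg.inv(c["cam_to_world"]);q=M[:3,:3]@np.array(P)+M[:3,3];u=np.array(c["intrinsics"])@q;return u[:2]/u[2]
def tri(a,b):
    o1,d1=ray("top",a);o2,d2=ray("side",b)
    d1=d1/np.linalg.norm(d1);d2=d2/np.linalg.norm(d2)
    s=np.linalg.lstsq(np.c_[d1,-d2],o2-o1,rcond=None)[0]
    p,q=o1+s[0]*d1,o2+s[1]*d2;return (p+q)/2,np.linalg.norm(p-q)
E
python3 - <<'E'
from h import *
t=lambda x,y:(x/3.6+210-.36,y/3.6+130-.36)
s=lambda x,y:(x/4+225-.375,y/4+155-.375)
np.set_printoptions(precision=4,suppress=True)
im=cv2.imread("pics/top0.png");hsv=cv2.cvtColor(im,cv2.COLOR_BGR2HSV);print(hsv[150,250],im[150,250],im[300,450],im[231,388],im[240,360])
cs=[t(38,125),t(684,38),t(748,382),t(78,486)]
P=np.array([onz("top",c,.02) for c in cs]);print(P,np.linalg.norm(P-np.roll(P,-1,0),axis=1),P.mean(0))
bs=np.array([onz("top",t(*c),.024) for c in[(61,142),(664,62),(722,368),(93,457)]]);print("bolts",bs,bs.mean(0))
print("stud",tri(t(631,189),s(502,72)),onz("top",t(631,189),.10))
print("knob top",tri(t(641,362),s(609,80)),"ctr",)
print("jawtop ends",[onz("top",t(*c),.08) for c in[(488,150),(508,285)]])
print("disc",tri(t(375,230),s(356,184)))
print("black small",tri((352,98),s(252,40)))
print("jaw top",tri(t(497,217),s(430,136)),"stop top",tri(t(270,248),s(297,228)))
E
```

```text
[150   6 127] [127 124 127] [125 123 125] [39 38 39] [68 70 69]
[[ 0.6575  0.3125  0.02  ]
 [ 0.6829 -0.0426  0.02  ]
 [ 0.4918 -0.0556  0.02  ]
 [ 0.4623  0.2967  0.02  ]] [0.3559 0.1916 0.3535 0.1958] [0.5736 0.1277 0.02  ]
bolts [[ 0.6459  0.2996  0.024 ]
 [ 0.6686 -0.0293  0.024 ]
 [ 0.4996 -0.0419  0.024 ]
 [ 0.4763  0.2878  0.024 ]] [0.5726 0.129  0.024 ]
stud (array([0.584 , 0.0082, 0.0908]), np.float64(0.0015081713938658087)) [0.5812 0.0093 0.1   ]
knob top (array([0.4931, 0.0205, 0.1373]), np.float64(0.002959145717553155)) ctr
jawtop ends [array([0.6109, 0.0755, 0.08  ]), array([0.5415, 0.0714, 0.08  ])]
disc (array([0.5757, 0.1359, 0.0769]), np.float64(0.0030173630647834537))
black small (array([0.7702, 0.0464, 0.0393]), np.float64(0.000746742405153722))
jaw top (array([0.5774, 0.0747, 0.0795]), np.float64(0.002772041527398362)) stop top (array([0.5693, 0.1881, 0.0772]), np.float64(0.0012553921745598882))
```

```bash
cat >> h.py <<'E'
YAW=0.07;PIV=np.array([0.5813,0.0093]);R=0.09;SG=1
def rad(s):  # unit vec pivot->knob at swing s
    a=np.pi+YAW-s;return np.array([np.cos(a),np.sin(a)])
def tan(s):  # clockwise tangent
    a=np.pi+YAW-s;return np.array([np.sin(a),-np.cos(a)])
def pose(s,z,off=0.,sg=None,r=R):
    y=np.r_[tan(s)*(SG if sg is None else sg),0];zz=np.array([0,0,-1.]);x=np.cross(y,zz)
    return np.r_[PIV+r*rad(s)+off*tan(s),z],np.c_[x,y,zz]
def mom(F0):
    F=np.array(arm.current_force())-F0;return F
E
python3 - <<'E'
from h import *
np.set_printoptions(precision=4,suppress=True)
print(rad(0),tan(0))
for sg in(1,-1):
  for s in(-.78,0,.2,.78):
    print(sg,s,arm.solve_ik(*pose(s,.1,sg=sg)))
print(arm.current_tool_rot(),arm.current_force(),arm.current_torque())
k=np.array([.4931,.0205])-PIV;print("swing",np.pi+YAW-np.arctan2(k[1],k[0])%(2*np.pi),np.linalg.norm(k))
E
```

```text
[-0.9976 -0.0699] [-0.0699  0.9976]
1 -0.78 [ -12.8922   26.7485   97.1785   -0.       56.073  -151.5936]
1 0 [  -6.6142   24.5195  101.7399   -0.       53.7406 -100.6249]
1 0.2 [ -4.5107  24.5839 101.6091  -0.      53.807  -87.0622]
1 0.78 [  0.9332  26.2409  98.223   -0.      55.5361 -48.3868]
-1 -0.78 [-12.8922  26.7485  97.1785  -0.      56.073   28.4064]
-1 0 [ -6.6142  24.5195 101.7399  -0.      53.7406  79.3751]
-1 0.2 [ -4.5107  24.5839 101.6091  -0.      53.807   92.9378]
-1 0.78 [  0.9332  26.2409  98.223   -0.      55.5361 131.6132]
[[ 0.9628  0.2703 -0.0002]
 [ 0.2703 -0.9628  0.0011]
 [ 0.0001 -0.0011 -1.    ]] [-0.4207 -0.196   0.1821] [ 0.054   0.0095 -0.0172]
swing 0.1963081170632397 0.08890826733212165
```

```bash
sed -i 's/;SG=1/;SG=-1/' h.py
python3 - <<'E'
from h import *
np.set_printoptions(precision=4,suppress=True)
arm.move_to(*pose(.19,.20)); arm.grip(.056)
arm.move_l(*pose(.19,.160),feed=.15)
print(arm.current_t(),arm.current_force(),arm.current_ee_pos(),arm.current_width())
for n in("side","top"):
    im=arm.snapshot(n)[:,:,::-1]; 
    a=im[120:240,300:460] if n=="side" else im[150:290,300:480]
    cv2.imwrite(f"pics/{n}1.png",cv2.convertScaleAbs(cv2.resize(a,None,fx=4,fy=4,interpolation=cv2.INTER_CUBIC),alpha=1.6,beta=15))
E
```

```text
3.7 [-0.0978 -0.4244  0.3207] [0.4918 0.0201 0.1601] 0.0560925414842483
```

View pics/side1.png

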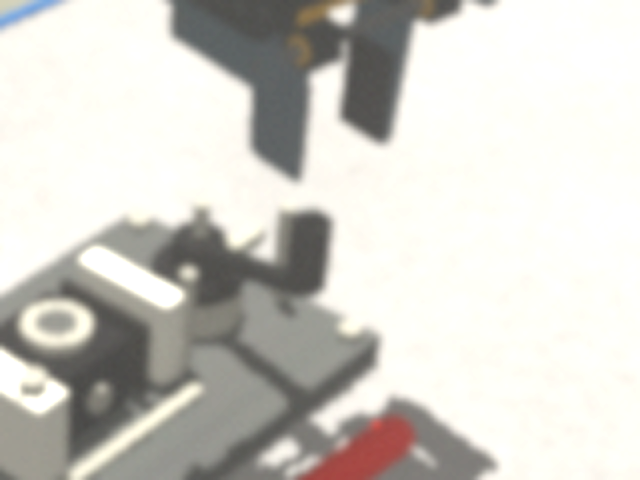

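View pics/top1.png

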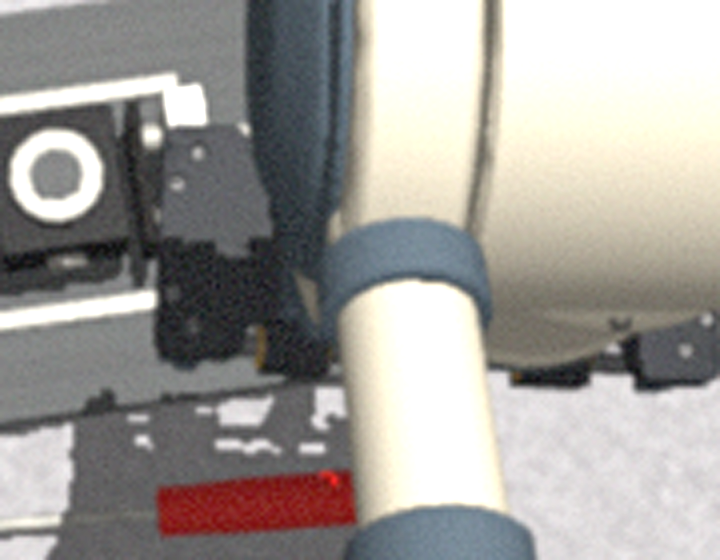

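The side view shows the fingers straddling the knob in line: knob top at about crop (305,215), tips on both sides of it. I'll descend, cage it and make the first clockwise push.

```bash
cat >> h.py <<'E'
ZG=.099
def ft(s,F0):
    F=np.array(arm.current_force())-F0
    return F[:2]@tan(s),F[:2]@rad(s),F[2]
def turn(s0,s1,step,F0,z=ZG,lim=5,feed=.06,pr=True,off=0.):
    n=max(1,int(np.ceil(abs(s1-s0)/step)));out=[]
    s=s0
    for s in np.linspace(s0,s1,n+1)[1:]:
        arm.move_l(*pose(s,z,off),feed=feed)
        f=ft(s,F0);out.append((round(s,3),)+tuple(np.round(f,2)))
        if abs(f[0])>lim: break
    if pr: print(out)
    return s
E
python3 - <<'E'
from h import *
F0=np.array(arm.current_force())
arm.move_l(*pose(.19,ZG),feed=.06)
print("F down",np.array(arm.current_force())-F0)
arm.grip(.034); print(arm.current_width(),np.array(arm.current_force())-F0,arm.current_t())
np.save("F0.npy",F0)
s=turn(.19,.5,.05,F0); print(arm.current_t(),arm.current_ee_pos())
E
```

```text
F down [-0.81638224 -1.148657   -0.48642533]
0.03385301069755391 [-1.05706939 -0.64330136 -0.69181087] 5.5
[(np.float64(0.234), np.float64(-0.61), np.float64(0.59), np.float64(-0.27)), (np.float64(0.279), np.float64(-0.65), np.float64(0.31), np.float64(-0.29)), (np.float64(0.323), np.float64(-0.8), np.float64(0.85), np.float64(-1.31)), (np.float64(0.367), np.float64(-1.85), np.float64(0.25), np.float64(-0.32)), (np.float64(0.411), np.float64(-2.57), np.float64(0.2), np.float64(0.62)), (np.float64(0.456), np.float64(-2.78), np.float64(0.75), np.float64(1.19)), (np.float64(0.5), np.float64(-3.22), np.float64(1.08), np.float64(1.42))]
7.25 [0.49933388 0.04675837 0.09896847]
```

Run:
```python
from h import *
F0=np.load("F0.npy")
s=turn(.5,.79,.075,F0); print(arm.current_t(),arm.current_ee_pos(),arm.current_width())
# centre on knob, grip
arm.move_l(*pose(.79,ZG,-.005),feed=.06)
fs=[]
for i in range(8): arm.sleep(.02); fs.append(ft(.79,F0))
print(np.mean(fs,0),np.std(fs,0))
arm.grip(.02); print(arm.current_width(),ft(.79,F0),arm.current_t())
```

```text
[(np.float64(0.572), np.float64(-2.02), np.float64(1.84), np.float64(0.59)), (np.float64(0.645), np.float64(-2.2), np.float64(1.44), np.float64(-0.12)), (np.float64(0.718), np.float64(-2.56), np.float64(1.19), np.float64(-0.06)), (np.float64(0.79), np.float64(-3.04), np.float64(0.93), np.float64(0.1))]
8.2833 [0.513449   0.068538   0.09895224] 0.033938084484743315
[-0.48653845 -0.12956935 -0.57969944] [0.41139725 0.62224228 0.49792303]
0.0231187734440484 (np.float64(-2.7393767484116487), np.float64(0.19944735055049878), np.float64(1.1547652396295964)) 9.0
```

Run:
```python
from h import *
F0=np.load("F0.npy")
def m(s,n=6):
    fs=[]
    for i in range(n): arm.sleep(.02); fs.append(ft(s,F0))
    return np.round(np.mean(fs,0),2)
arm.move_l(*pose(.79,ZG,-.0065),feed=.03);print(m(.79))
for dz in(.003,.006,.009,.0105):
    arm.move_l(*pose(.79,ZG+dz,-.0065),feed=.03);print(dz,m(.79),arm.current_ee_pos()[2])
print(arm.current_t())
for n in("side",):
    im=arm.snapshot(n)[:,:,::-1]; a=im[120:240,300:460]
    cv2.imwrite(f"pics/{n}2.png",cv2.convertScaleAbs(cv2.resize(a,None,fx=4,fy=4,interpolation=cv2.INTER_CUBIC),alpha=1.6,beta=15))
```

```text
[-0.68  0.98  0.13]
0.003 [ 0.83 -3.13 -6.49] 0.10198058411601303
0.006 [ 0.22 -3.92 -8.05] 0.10504418012941855
0.009 [ 0.5  -4.61 -8.89] 0.10801043785284989
0.0105 [ 0.97 -4.68 -9.29] 0.1094479036401588
10.75
```

View pics/side2.png

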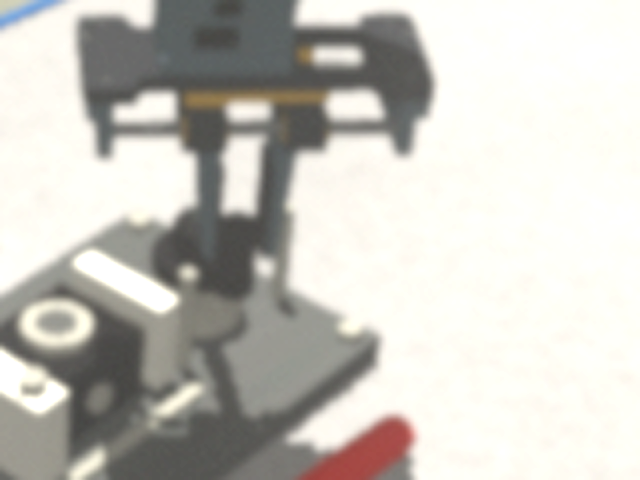

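The lift force of 9.3 N at 10.5 mm matches the spring, so the lever is lifted without slip. Next I swing back.

Run:
```python
from h import *
F0=np.load("F0.npy")
def m(s,n=6):
    fs=[]
    for i in range(n): arm.sleep(.02); fs.append(ft(s,F0))
    return np.round(np.mean(fs,0),2)
z=ZG+.0105
s=turn(.79,-.66,.15,F0,z=z,off=-.0065,feed=.08,lim=8)
print(m(s),arm.current_t())
for dz in(.007,.0035,.000):
    arm.move_l(*pose(s,ZG+dz,-.0065),feed=.04);print(dz,m(s),arm.current_ee_pos()[2])
print(s,arm.current_t(),arm.current_width())
```

```text
[(np.float64(0.645), np.float64(1.02), np.float64(-4.33), np.float64(-9.66)), (np.float64(0.5), np.float64(1.8), np.float64(-5.4), np.float64(-9.32)), (np.float64(0.355), np.float64(2.17), np.float64(-5.29), np.float64(-10.02)), (np.float64(0.21), np.float64(1.83), np.float64(-6.64), np.float64(-8.98)), (np.float64(0.065), np.float64(0.54), np.float64(-6.39), np.float64(-8.47)), (np.float64(-0.08), np.float64(1.12), np.float64(-5.76), np.float64(-9.47)), (np.float64(-0.225), np.float64(1.52), np.float64(-7.31), np.float64(-9.75)), (np.float64(-0.37), np.float64(0.53), np.float64(-7.76), np.float64(-9.24)), (np.float64(-0.515), np.float64(1.97), np.float64(-8.87), np.float64(-10.48)), (np.float64(-0.66), np.float64(1.1), np.float64(-9.51), np.float64(-9.17))]
[ 1.08 -9.   -9.66] 14.0667
0.007 [ 1.1  -7.91 -8.45] 0.10590709845823112
0.0035 [ 1.05 -7.39 -5.77] 0.10258192689302446
0.0 [-0.38  5.29  8.39] 0.09959706909136964
-0.66 15.1167 0.022900475524370887
```

Run:
```python
from h import *
F0=np.load("F0.npy")
s=-.66
arm.grip(.034);arm.sleep(.1);print(np.round(ft(s,F0),2))
s=turn(-.66,-.3,.04,F0,feed=.05,lim=4.5);print(arm.current_t())
im=arm.snapshot("side")[:,:,::-1]; a=im[120:240,300:460]
cv2.imwrite(f"pics/side3.png",cv2.convertScaleAbs(cv2.resize(a,None,fx=4,fy=4,interpolation=cv2.INTER_CUBIC),alpha=1.6,beta=15))
```

```text
[-0.17  1.28 -0.14]
[(np.float64(-0.62), np.float64(0.03), np.float64(0.24), np.float64(0.06)), (np.float64(-0.58), np.float64(-0.4), np.float64(0.62), np.float64(-0.31)), (np.float64(-0.54), np.float64(-0.27), np.float64(1.98), np.float64(-0.27)), (np.float64(-0.5), np.float64(0.64), np.float64(0.57), np.float64(-0.55)), (np.float64(-0.46), np.float64(-0.04), np.float64(1.04), np.float64(0.04)), (np.float64(-0.42), np.float64(0.68), np.float64(0.67), np.float64(0.28)), (np.float64(-0.38), np.float64(-1.83), np.float64(0.6), np.float64(-0.26)), (np.float64(-0.34), np.float64(-3.04), np.float64(1.06), np.float64(0.2)), (np.float64(-0.3), np.float64(-3.36), np.float64(1.22), np.float64(1.05))]
17.9583
```

View pics/side3.png

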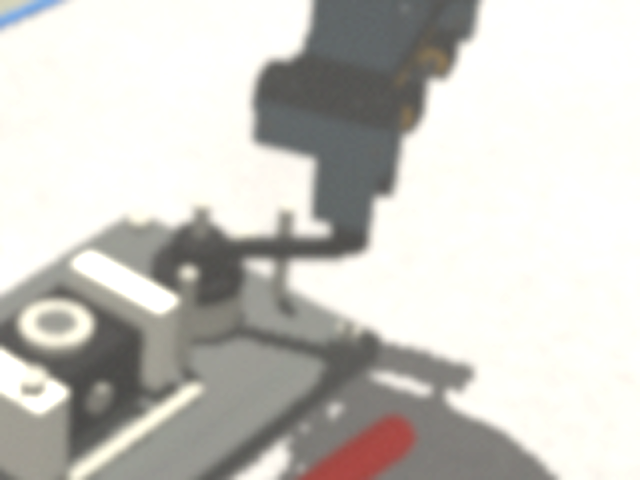

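Run:
```python
from h import *
F0=np.load("F0.npy")
s=turn(-.3,.4,.06,F0,feed=.06,lim=4.0);print(s,arm.current_t())
fs=[]
for i in range(8): arm.sleep(.02); fs.append(ft(s,F0))
print(np.mean(fs,0))
for n in("side","top"):
    im=arm.snapshot(n)[:,:,::-1]; 
    a=im[150:280,220:400] if n=="side" else im[130:280,210:430]
    cv2.imwrite(f"pics/{n}4.png",cv2.convertScaleAbs(cv2.resize(a,None,fx=3.6,fy=3.6,interpolation=cv2.INTER_CUBIC),alpha=1.6,beta=15))
```

```text
[(np.float64(-0.242), np.float64(-2.85), np.float64(1.35), np.float64(1.5)), (np.float64(-0.183), np.float64(-3.02), np.float64(1.93), np.float64(1.11)), (np.float64(-0.125), np.float64(-4.4), np.float64(2.33), np.float64(1.61))]
-0.125 18.7583
[-2.84397463  1.75623154  1.08684272]
```

View pics/side4.png

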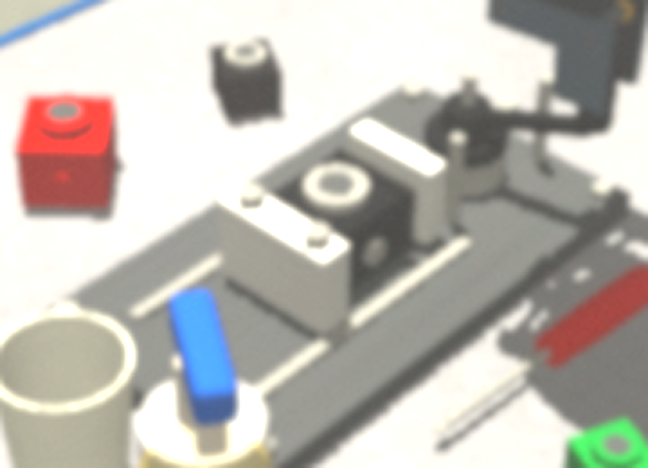

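View pics/top4.png

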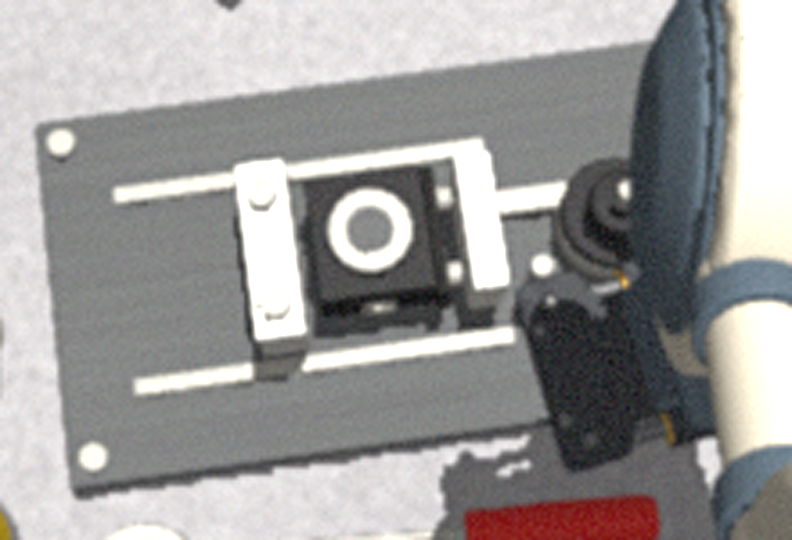

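```bash
cat >> h.py <<'E'
def m(s,F0,n=5):
    fs=[]
    for i in range(n): arm.sleep(.016); fs.append(ft(s,F0))
    return np.round(np.mean(fs,0),2)
E
python3 - <<'E'
from h import *
F0=np.load("F0.npy")
s=-.125
while s<.76:
    s+=.03; arm.move_l(*pose(s,ZG),feed=.05); f=m(s,F0); print(round(s,3),f)
    if -f[0]>4.0: break
print(s,arm.current_t())
E
```

```text
-0.095 [-3.76  2.28  0.95]
-0.065 [-3.    2.14  1.22]
-0.035 [-3.15  2.53  0.67]
-0.005 [-3.41  2.41  0.96]
0.025 [-3.42  2.06  0.98]
0.055 [-3.37  2.27  0.97]
0.085 [-3.39  2.23  0.1 ]
0.115 [-3.12  3.03  0.56]
0.145 [-3.56  2.5   0.64]
0.175 [-3.89  2.51  0.64]
0.205 [-3.5   3.07  0.67]
0.235 [-3.69  2.18  0.38]
0.265 [-3.62  2.51  0.47]
0.295 [-4.19  2.65  0.39]
0.29500000000000004 23.6583
```

Run:
```python
from h import *
F0=np.load("F0.npy")+np.array([-.67,-.52,-.3]); np.save("F1.npy",F0)
s=.295
print(m(s,F0,12))
while s<.76:
    s+=.012; arm.move_l(*pose(s,ZG),feed=.03); f=m(s,F0,10); M=-f[0]*.09-.012*f[1]; print(round(s,3),f,round(M,3))
    if M>.42: break
print(s,arm.current_t(),arm.current_ee_pos()-pose(s,ZG)[0])
for n in("side","top"):
    im=arm.snapshot(n)[:,:,::-1]; 
    a=im[150:280,220:400] if n=="side" else im[130:280,210:430]
    cv2.imwrite(f"pics/{n}5.png",cv2.convertScaleAbs(cv2.resize(a,None,fx=3.6,fy=3.6,interpolation=cv2.INTER_CUBIC),alpha=1.6,beta=15))
```

```text
[-3.12  2.09  0.53]
0.307 [-3.41  2.14  0.55] 0.281
0.319 [-3.64  2.33  0.86] 0.3
0.331 [-3.35  2.48  0.58] 0.272
0.343 [-3.46  2.39  0.83] 0.283
0.355 [-3.54  2.7   0.5 ] 0.286
0.367 [-3.33  2.28  0.8 ] 0.272
0.379 [-3.39  2.62  0.56] 0.274
0.391 [-3.48  2.58  0.75] 0.282
0.403 [-3.47  2.71  1.06] 0.28
0.415 [-3.27  2.87  0.65] 0.26
0.427 [-3.39  2.52  0.48] 0.275
0.439 [-3.35  2.59  0.51] 0.27
0.451 [-3.36  2.72  0.47] 0.27
0.463 [-3.4   2.49  0.76] 0.276
0.475 [-3.31  2.82  0.49] 0.264
0.487 [-3.37  2.55  0.78] 0.273
0.499 [-3.64  2.52  0.59] 0.297
0.511 [-3.44  2.83  0.73] 0.276
0.523 [-3.89  2.67  0.6 ] 0.318
0.535 [-3.65  2.56  0.64] 0.298
0.547 [-3.62  2.77  0.36] 0.293
0.559 [-3.64  2.6   0.55] 0.296
0.571 [-3.6   2.36  0.42] 0.296
0.583 [-4.42  2.65  0.48] 0.366
0.595 [-4.67  2.35  1.04] 0.392
0.607 [-5.43  2.46  0.85] 0.459
0.6070000000000002 34.6917 [-1.75957257e-04 -1.19167530e-04 -4.16739389e-05]
```

View pics/top5.png

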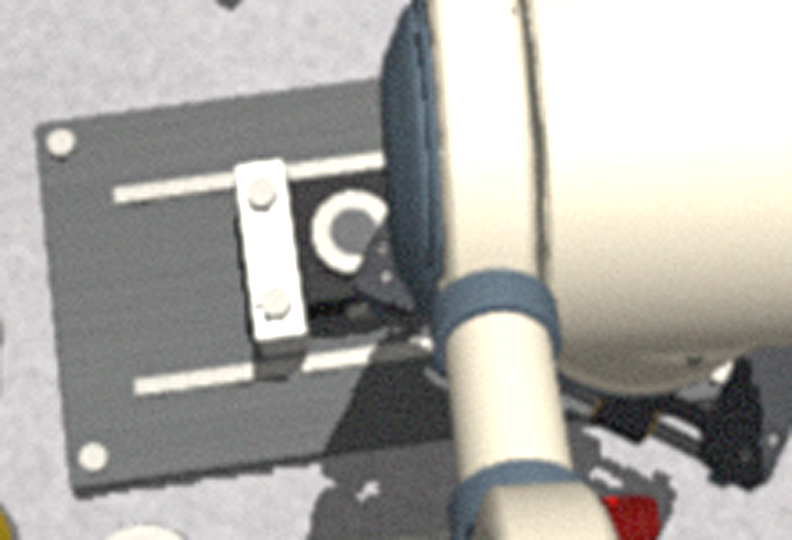

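View pics/side5.png

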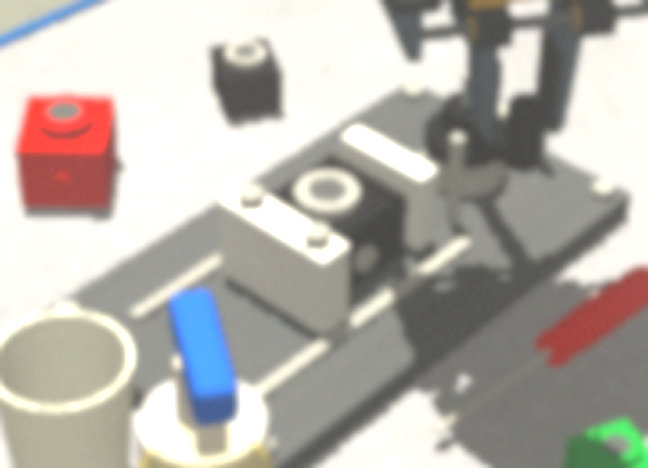

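The unit has closed up against the stop (disc centre at zoom about (350,230)), and the moment is now climbing as specified. A couple more small steps.

Run:
```python
from h import *
F0=np.load("F1.npy")
s=.607
f=m(s,F0,15);M=-f[0]*.09-.012*f[1];print(f,M)
while M<.515:
    s+=.007; arm.move_l(*pose(s,ZG),feed=.03); f=m(s,F0,15); M=-f[0]*.09-.012*f[1]; print(round(s,3),f,round(M,3))
arm.sleep(.3)
print(m(s,F0,10),arm.current_t(),s)
# release gently: back the tool off to mid-cage
arm.move_l(*pose(s,ZG,-.0025),feed=.01);print(m(s,F0,8))
arm.move_l(*pose(s,ZG,-.005),feed=.02);print(m(s,F0,8))
```

```text
[-5.01  2.5   0.45] 0.42089999999999994
0.614 [-5.65  2.39  0.56] 0.48
0.621 [-6.26  2.3   0.78] 0.536
[-5.96  2.07  0.95] 36.5083 0.621
[-1.67  0.37 -1.53]
[ 0.07  0.05 -0.33]
```

Run:
```python
from h import *
F0=np.load("F1.npy")
s=.621
arm.grip(.05);print(m(s,F0,5))
p,R_=pose(s,.2,-.005);arm.move_l(p,R_,feed=.1);print(arm.current_force()-F0)
arm.move_to(np.array([.33,-.35,.30]),R_)
print(arm.current_t())
for n in("side","top"):
    im=arm.snapshot(n)[:,:,::-1];cv2.imwrite(f"pics/{n}6f.png",im)
    a=im[150:280,220:400] if n=="side" else im[130:280,210:430]
    cv2.imwrite(f"pics/{n}6.png",cv2.convertScaleAbs(cv2.resize(a,None,fx=3.6,fy=3.6,interpolation=cv2.INTER_CUBIC),alpha=1.6,beta=15))
```

```text
[ 0.32 -0.01 -0.41]
[0.51175559 0.21831317 0.20199033]
40.7917
```

View pics/side6.png

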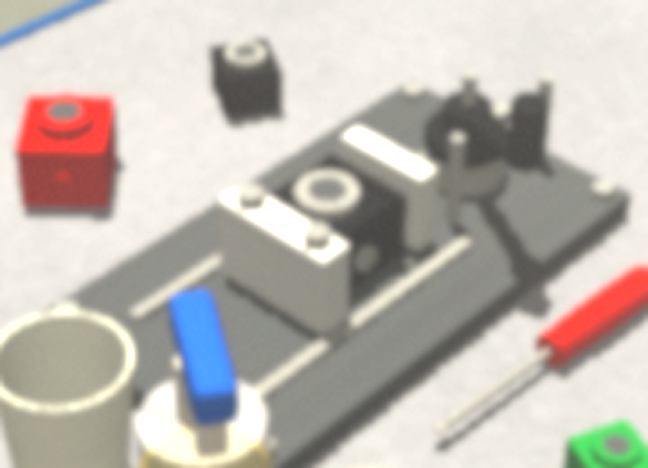

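View pics/top6.png

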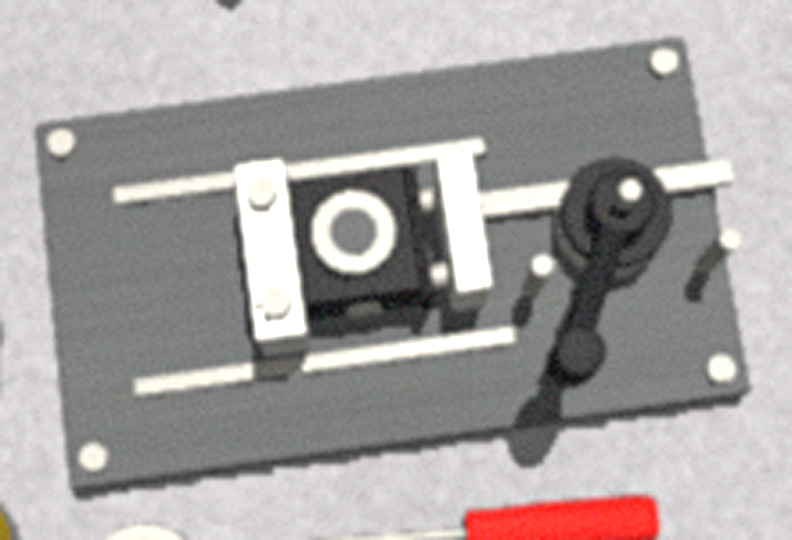

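Run:
```python
from h import *
np.set_printoptions(precision=4,suppress=True)
t=lambda x,y:(x/3.6+210-.36,y/3.6+130-.36)
s=lambda x,y:(x/3.6+220-.36,y/3.6+150-.36)
P,e=tri(t(582,350),s(533,100));print(P,e)
k=P[:2]-PIV;print("swing",np.pi+YAW-np.arctan2(k[1],k[0])%(2*np.pi),np.linalg.norm(k))
print("expected top proj down", (proj("side",[*(PIV+.09*rad(.56)),.1385])-[219.64,149.64])*3.6,(proj("side",[*(PIV+.09*rad(.56)),.1425])-[219.64,149.64])*3.6)
```

```text
[0.4993 0.0462 0.1387] 0.0006776652178618364
swing 0.492413609237929 0.08991224640052481
expected top proj down [524.3857 102.0496] [524.8866  96.7003]
```

Run:
```python
from h import *
F0=np.load("F1.npy");s=.5
arm.grip(.0)
arm.move_to(*pose(s,.17));arm.move_l(*pose(s,.146),feed=.1);b=m(s,F0,8)[2]
z=.1435
while z>.1345:
    arm.move_l(*pose(s,z),feed=.03);f=m(s,F0,4);f[2]-=b;print(round(z,4),f)
    if f[2]>2.5: break
    z-=.001
arm.move_l(*pose(s,.2),feed=.15);print(arm.current_t())
```

```text
0.1435 [0.02 0.15 0.19]
0.1425 [ 0.22 -0.27 -0.1 ]
0.1415 [ 0.33  0.37 -0.23]
0.1405 [-0.48 -0.49 -0.36]
0.1395 [-0.32  0.33 -0.26]
0.1385 [ 0.47 -0.2   0.02]
0.1375 [ 0.48 -0.01 -0.12]
0.1365 [ 0.28  0.11 -0.28]
0.1355 [-0.36 -0.04 -0.52]
47.35
```

Run:
```python
from h import *
print(arm.current_width(),arm.current_ee_pos())
s=.5
arm.move_l(*pose(s,.150),feed=.15)
im=arm.snapshot("side")[:,:,::-1];a=im[130:250,290:450]
cv2.imwrite(f"pics/side7.png",cv2.convertScaleAbs(cv2.resize(a,None,fx=4,fy=4,interpolation=cv2.INTER_CUBIC),alpha=1.6,beta=15))
print(arm.current_t())
```

```text
0.0005173700012122201 [0.49918879 0.04682421 0.1994869 ]
47.8833
```

View pics/side7.png

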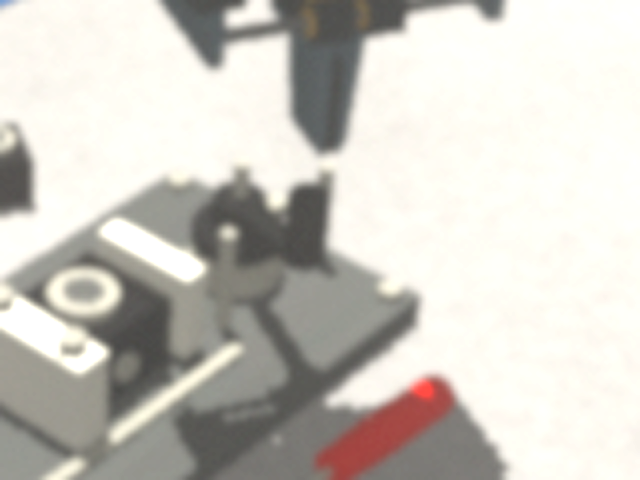

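Run:
```python
from h import *
np.set_printoptions(precision=4,suppress=True)
p=arm.current_ee_pos();print(p,(proj("side",p)-[290,130])*4+1.5)
for s in(.5,.56,.62):
  for z in(.1385,.1335): print(s,z,(proj("side",[*(PIV+.09*rad(s)),z])-[290,130])*4+1.5)
t=lambda x,y:(x/3.6+210-.36,y/3.6+130-.36)
for z in(.1385,.1335):
  P=onz("top",t(582,350),z);k=P[:2]-PIV;print(P,"swing",np.pi+YAW-np.arctan2(k[1],k[0])%(2*np.pi),np.linalg.norm(k))
a=cv2.imread("pics/side6f.png")[160:205,345:385];cv2.imwrite("pics/k.png",cv2.convertScaleAbs(cv2.resize(a,None,fx=12,fy=12,interpolation=cv2.INTER_CUBIC),alpha=1.8,beta=20))
a=cv2.imread("pics/top6f.png")[180:250,350:410];cv2.imwrite("pics/kt.png",cv2.convertScaleAbs(cv2.resize(a,None,fx=8,fy=8,interpolation=cv2.INTER_CUBIC),alpha=2.2,beta=20))
```

```text
[0.4997 0.0468 0.1503] [313.2029 174.184 ]
0.5 0.1385 [311.7941 191.8917]
0.5 0.1335 [311.0775 199.2799]
0.56 0.1385 [302.7108 193.4485]
0.56 0.1335 [302.0185 200.8411]
0.62 0.1385 [293.4067 194.6807]
0.62 0.1335 [292.7396 202.077 ]
[0.4991 0.0459 0.1385] swing 0.48892372621281277 0.09003320172901613
[0.4997 0.0452 0.1335] swing 0.4850035509420074 0.08915517998522168
```

View pics/k.png

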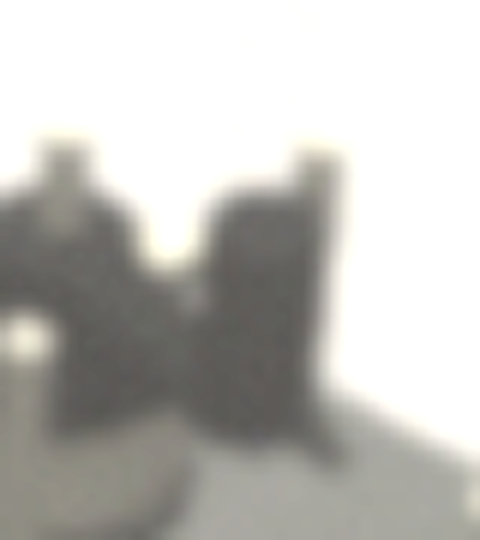

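View pics/kt.png

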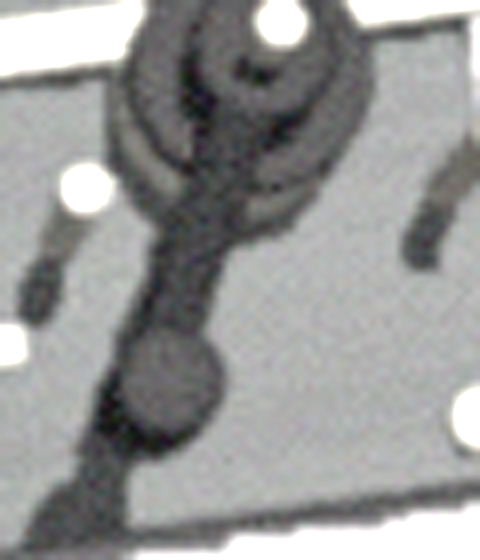

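Run:
```python
from h import *
np.set_printoptions(precision=4,suppress=True)
P,e=tri((170/8+350-.44,380/8+180-.44),(265/12+345-.46,212/12+160-.46));k=P[:2]-PIV
print(P,e,np.pi+YAW-np.arctan2(k[1],k[0])%(2*np.pi),np.linalg.norm(k))
# expected outline of the knob top rim / bottom rim in side crop k.png for down and +4mm
for sw in (.49,.53,.565):
 for l in(0,.004):
  for zz in(.1385,.0915):
   c=PIV+.09*rad(sw); a=np.linspace(0,2*np.pi,60); q=np.array([(proj("side",[c[0]+.012*np.cos(u),c[1]+.012*np.sin(u),zz+l])-[345,160])*12+5.5 for u in a])
   q2=np.array([(proj("top",[c[0]+.012*np.cos(u),c[1]+.012*np.sin(u),zz+l])-[350,180])*8+3.5 for u in a])
   print(sw,l,zz,q.min(0).round(),q.max(0).round(),"top",q2.min(0).round(),q2.max(0).round())
print("stud",(proj("side",[*PIV,.1])-[345,160])*12+5.5)
a=cv2.imread("pics/side0.png")[160:205,345:390];cv2.imwrite("pics/k0.png",cv2.convertScaleAbs(cv2.resize(a,None,fx=12,fy=12,interpolation=cv2.INTER_CUBIC),alpha=1.8,beta=20))
```

```text
[0.4997 0.0478 0.1397] 0.0027755124678878274 0.5106741192985185 0.09018757323024515
0.49 0 0.1385 [216. 179.] [346. 254.] top [115. 320.] [232. 437.]
0.49 0 0.0915 [197. 382.] [325. 458.] top [ 92. 354.] [202. 464.]
0.49 0.004 0.1385 [217. 161.] [348. 236.] top [117. 317.] [235. 434.]
0.49 0.004 0.0915 [199. 365.] [326. 441.] top [ 94. 351.] [205. 462.]
0.53 0 0.1385 [198. 182.] [328. 257.] top [ 98. 314.] [216. 430.]
0.53 0 0.0915 [180. 385.] [307. 461.] top [ 76. 348.] [187. 458.]
0.53 0.004 0.1385 [199. 164.] [330. 239.] top [100. 311.] [218. 428.]
0.53 0.004 0.0915 [181. 368.] [309. 444.] top [ 78. 345.] [189. 456.]
0.565 0 0.1385 [182. 184.] [312. 260.] top [ 84. 308.] [201. 424.]
0.565 0 0.0915 [164. 387.] [291. 464.] top [ 63. 342.] [173. 452.]
0.565 0.004 0.1385 [183. 167.] [314. 242.] top [ 86. 304.] [204. 422.]
0.565 0.004 0.0915 [166. 371.] [293. 447.] top [ 64. 339.] [176. 450.]
stud [ 79.3091 127.2549]
```

View pics/k0.png

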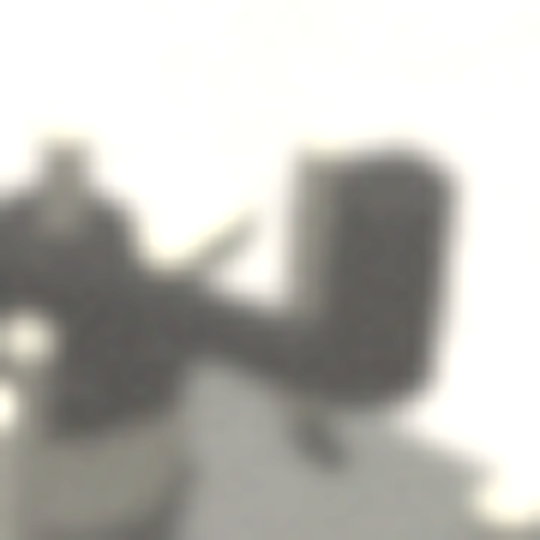

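Run:
```python
from h import *
F0=np.load("F1.npy");s=.54
arm.move_l(*pose(s,.148),feed=.1);b=m(s,F0,8)[2]
arm.move_l(*pose(s,.137),feed=.06)
z=.1365
while z>.124:
    arm.move_l(*pose(s,z),feed=.03);f=m(s,F0,4);f[2]-=b;print(round(z,4),f)
    if f[2]>9: break
    z-=.001
print(arm.current_t(),arm.current_ee_pos())
im=arm.snapshot("side")[:,:,::-1];a=im[130:230,310:430]
cv2.imwrite(f"pics/side8.png",cv2.convertScaleAbs(cv2.resize(a,None,fx=6,fy=6,interpolation=cv2.INTER_CUBIC),alpha=1.8,beta=20))
```

```text
0.1365 [0.07 0.13 0.33]
0.1355 [0.57 0.14 0.09]
0.1345 [ 0.4  -0.33  0.01]
0.1335 [-0.03  0.4  -0.3 ]
0.1325 [0.19 0.15 0.34]
0.1315 [-0.06  0.39 -0.12]
0.1305 [ 0.36 -0.17 -0.15]
0.1295 [ 0.04 -0.04  0.17]
0.1285 [ 0.1  -0.01  0.06]
0.1275 [ 0.35 -0.02  0.35]
0.1265 [ 0.19 -0.1   0.07]
0.1255 [-0.28  0.28 -0.32]
0.1245 [ 0.1  -0.46  0.23]
52.7167 [0.50104882 0.05006582 0.12448906]
```

View pics/side8.png

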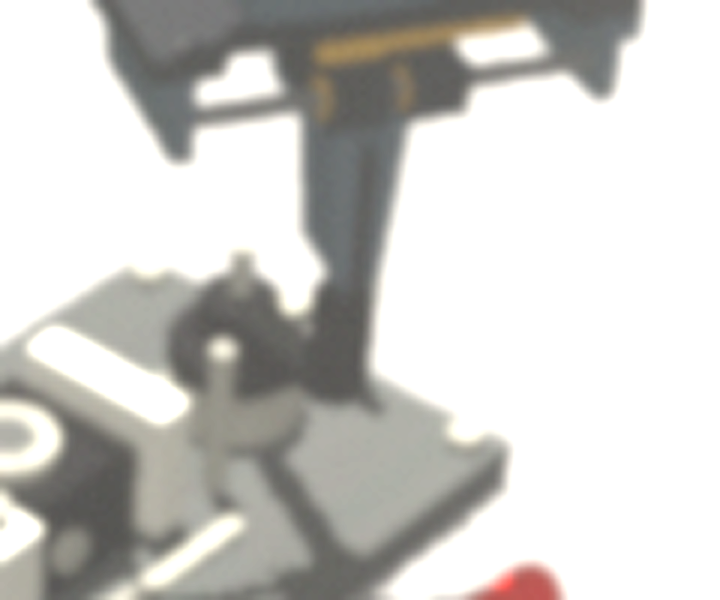

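Run:
```python
from h import *
np.set_printoptions(precision=4,suppress=True,linewidth=200)
im=cv2.imread("pics/side6f.png",0)
print("stud col 350",im[168:182,350],"bg",im[165,350])
for c in(364,366,368): print("knob col",c,im[170:182,c], im[192:202,c])
i0=cv2.imread("pics/side0.png",0)
for c in(376,378): print("knob0 col",c,i0[168:180,c],i0[188:200,c])
print("row185",im[185,356:378])
for sw,l in((.49,0),(.49,.004),(.51,0),(.51,.004),(.53,0),(.53,.004)):
   c=PIV+.09*rad(sw);a=np.linspace(0,6.28,60);q=np.array([proj("side",[c[0]+.012*np.cos(u),c[1]+.012*np.sin(u),.1385+l]) for u in a]);b=np.array([proj("side",[c[0]+.012*np.cos(u),c[1]+.012*np.sin(u),.0915+l]) for u in a])
   print(sw,l,"x",q[:,0].min(),q[:,0].max(),"ytop",q[:,1].min(),"ybot",b[:,1].max())
a=np.linspace(0,6.28,60);print("studtop y",min(proj("side",[PIV[0]+.005*np.cos(u),PIV[1]+.005*np.sin(u),.1])[1] for u in a),proj("side",[*PIV,.1]))
print("tip@z.15",onz("side",(371.2,168),.1503))
```

```text
stud col 350 [139 140 137 120  95  79  73  71  69  67  64  57  47  45] bg 139
knob col 364 [135 136 136 137 131 114  86  61  51  47  45  43] [39 40 39 40 48 62 75 80 81 82]
knob col 366 [137 137 137 136 128 104  71  52  48  48  47  45] [40 40 39 41 46 59 72 79 82 82]
knob col 368 [136 135 133 129 120  98  70  52  48  48  47  45] [39 39 40 42 50 63 76 81 82 82]
knob0 col 376 [136 137 134 124  99  68  51  48  47  46  44  42] [40 40 38 41 44 57 73 81 82 80 80 80]
knob0 col 378 [136 136 133 120  94  65  51  47  48  45  44  42] [ 42  41  40  43  55  78  98 102  92  84  81  80]
row185 [ 45  45  46  50  57  57  49  41  40  41  40  41  40  42  48  70 104 129 138 140 140 139]
0.49 0 x 362.51507471739325 373.38096046787166 ytop 174.42843694881523 ybot 197.6966617573569
0.49 0.004 x 362.6477842862179 373.53799840635793 ytop 172.94912147707478 ybot 196.2816791831826
0.51 0 x 361.7663908733713 372.63596727615504 ytop 174.56897750168852 ybot 197.84569559486903
0.51 0.004 x 361.89749419477704 372.7914155477334 ytop 173.08934297869592 ybot 196.4304425315853
0.53 0 x 361.0108262636973 371.8838289575324 ytop 174.70082121743704 ybot 197.98557538241306
0.53 0.004 x 361.1403035860166 372.0376666302372 ytop 173.2208831623895 ybot 196.57006474094126
studtop y 168.96942906153663 [351.1508 170.1462]
tip@z.15 [0.5083 0.0262 0.1503]
```

```bash
python3 - <<'E'
from h import *
np.set_printoptions(precision=1,suppress=True)
print("open .056 z.16 s.19; seen tips (375,165),(397,155)")
for w in(-.041,-.028,.028,.041):
  for r in(-.016,.016):
    for z in(.16,): print(w,r,proj("side",[*(PIV+(.09+r)*rad(.19)+w*tan(.19)),z]))
print("closed z.15 s.5; seen (371,168)")
for w in(-.0135,.0135):
  for r in(-.016,.016): print(w,r,proj("side",[*(PIV+(.09+r)*rad(.5)+w*tan(.5)),.1503]))
E
python3 - <<'E'
import cv2
a=cv2.imread("pics/side1.png");cv2.imwrite("pics/s1b.png",a[0:240,120:460])
E
```

```text
open .056 z.16 s.19; seen tips (375,165),(397,155)
-0.041 -0.016 [387.6 157.3]
-0.041 0.016 [397.5 163.7]
-0.028 -0.016 [383.4 159.1]
-0.028 0.016 [393.2 165.5]
0.028 -0.016 [364.6 167.2]
0.028 0.016 [374.4 173.9]
0.041 -0.016 [360.2 169.1]
0.041 0.016 [369.9 175.9]
closed z.15 s.5; seen (371,168)
-0.0135 -0.016 [370.7 168.3]
-0.0135 0.016 [376.6 176.1]
0.0135 -0.016 [359.5 170.3]
0.0135 0.016 [365.3 178.3]
```

Run:
```python
from h import *
F0=np.load("F1.npy");s=.54
b=m(s,F0,6)[2]
z=.1235
while z>.108:
    arm.move_l(*pose(s,z),feed=.03);f=m(s,F0,3);f[2]-=b;print(round(z,4),f)
    if f[2]>9: break
    z-=.001
print(arm.current_t(),arm.current_ee_pos())
```

```text
0.1235 [-0.12 -0.21 -0.36]
0.1225 [ 0.38 -0.05 -0.36]
0.1215 [ 0.12  0.05 -0.61]
0.1205 [ 0.36  0.4  -0.28]
0.1195 [ 0.36  0.15 -0.06]
0.1185 [ 0.28  0.68 -0.17]
0.1175 [ 0.21 -0.42 -0.61]
0.1165 [-0.2   0.28 -0.17]
0.1155 [ 0.24  0.22 -0.54]
0.1145 [ 0.18  0.18 -0.33]
0.1135 [0.13 3.74 7.27]
0.1125 [-0.72  9.63 19.  ]
56.4667 [0.5002258  0.05049596 0.11304204]
```

Stiff seating with no give under about 19 N, so I retreat, take a final look and hand in.

Run:
```python
from h import *
s=.54
arm.move_l(*pose(s,.19),feed=.12)
p,R_=pose(s,.25);arm.move_to(np.array([.33,-.30,.28]),R_)
print(arm.current_t(),arm.current_force())
for n in("side","top"):
    im=arm.snapshot(n)[:,:,::-1];cv2.imwrite(f"pics/{n}9f.png",im)
    o=cv2.imread(f"pics/{n}6f.png");print(n,cv2.absdiff(im,o)[140:280,215:430].mean(),cv2.absdiff(cv2.imread(f"pics/{n}0.png"),im).mean())
    if n=="side": print(im[170:182,366].mean(1).round(),im[192:202,366].mean(1).round())
    a=im[150:280,220:400] if n=="side" else im[130:280,210:430]
    cv2.imwrite(f"pics/{n}9.png",cv2.convertScaleAbs(cv2.resize(a,None,fx=3.6,fy=3.6,interpolation=cv2.INTER_CUBIC),alpha=1.6,beta=15))
```

```text
58.75 [-0.97008964 -0.06955043  1.02643783]
side 0.6252934662236987 10.472830729166667
[136. 136. 136. 136. 127. 104.  72.  52.  48.  48.  47.  46.] [41. 40. 40. 41. 47. 60. 72. 80. 82. 82.]
top 2.045847176079734 4.7981171875
```

View pics/top9.png

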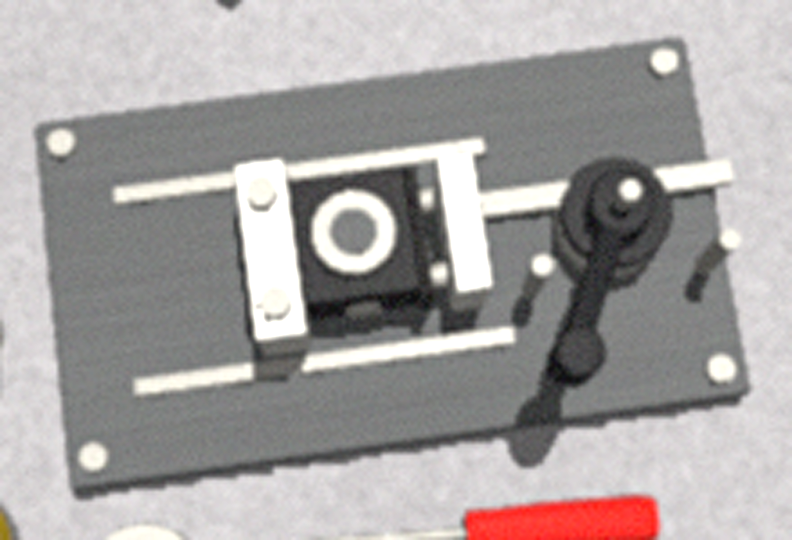

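View pics/side9.png

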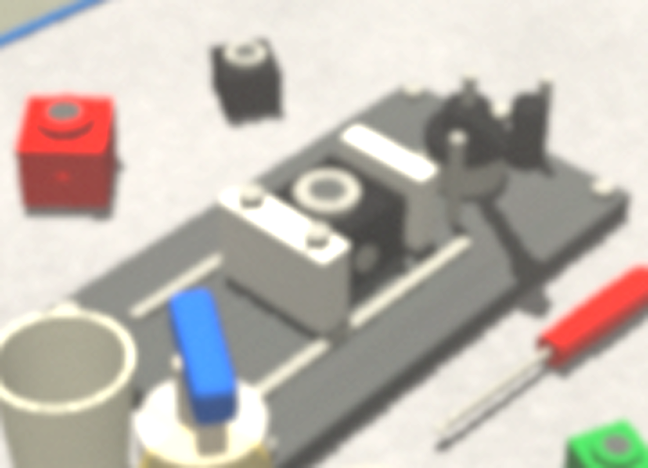

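The unit is still against the stop, with its disc at zoom (353,232). The knob hasn't moved since the press, its edge profile is the same, and the bystanders are where they were.

Run:
```python
from rig import arm
arm.sign_off();print(arm.current_t())
```

```text
the job is handed in; nothing more can be done
the job is handed in; nothing more can be done
```

The brew unit is clamped against the stop and the job was handed in at about 59 s of the 72 s allowed; no verdict was given.

**What I did:** I turned the lever clockwise, then gripped the knob and lifted it 10.5 mm; the 9 N pull matched the spring. I swung it back to about -0.73 rad, where it came down on the tooth tips. Turning clockwise let it drop back in, and I tightened to about 0.5 N m (6 N at the knob). Then I let go and pulled clear.

**Last checks:**
- **Grip:** In the pictures the unit sits against the stop with the jaw pad on it. The moment rose from about 0.27 to 0.53 N m by my reading, or about 0.49 after correcting for the tool's angle. I could not measure the clamp force left after letting go.
- **Lever down:** Pressing on the knob with about 19 N gave no drop, and its picture was the same before and after. The knob top triangulated at z = 0.139–0.140 m, against 0.1385 m expected when fully down.
- **Bystanders:** They look unmoved in the pictures; I did not measure them.

**Disagreements:**
- **Fingertip height:** With the fingers closed, they touched the knob only at a reported tool height of 0.114 m, about 24 mm lower than expected. The pictures also show the fingertips higher than reported, and I did not find out why.
- **Lever angle:** Tool position put the lever at 0.565 rad, while the cameras put it at 0.49–0.51 rad.
- **Side camera:** The stud's top edge showed 2–3 pixels lower than calculated. That alone could hide a few millimetres of lift, so I relied on the press test and on the teeth carrying the full tightening moment.

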